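# Empty the trimmer's catch tray and hold its sprung cover at the index

### The job

Clear the bench trimmer for inspection: first, with its cover still shut, move both finished cast bars from its catch tray into the open grey tote, so that they lie flat inside and are let go. Then take the sprung cover by its front bar handle, raise it until the pointer pin on its right edge stands level with the index clip set on the side quadrant, and finish while holding it still there, without letting go (the spring would shut it). Do not shift the index, and leave the brush where it is.

Things in the scene. Friction and masses are not known exactly. Their poses are not given: they have to be found in the camera images.
- trimmer: Bench trimmer, a fixed grey sheet-metal housing 130 deep (x) x 170 wide (y) x 80 mm high with a hinged cover on top. Origin: centre of the housing's underside on the table. Own x points to its back, -x to its front (roughly towards the robot), y to its left, z up.
- tray (a point): Centre of the floor of the aluminium catch tray fixed to the trimmer's left (+y) side, floor 34 mm above the table, 130 (trimmer's x) x 210 (y) mm, with a rim 10 mm above the floor on its three outer sides. Axes as the trimmer's.
- cover (a joint): Angle of the cover in rad: 0 shut, grows as it opens (front edge up, to 1.2). A spring and the cover's weight close it; at the handle it takes about 4 N upwards to start and about 7 N at 0.7 rad. It does not stay open by itself.
- cover_hinge (a point): Middle of the cover's hinge axis, at the back upper edge of the housing, 80 mm above the table; the axis runs along this point's own y. Fixed to the trimmer, axes as the trimmer's.
- cover_handle (a point): Middle of the handle: a round steel bar 10 mm thick along the point's own y, free over 100 mm, 165 mm from the hinge axis and 38 mm in front of the cover's front edge, on an arm at each end. With the cover shut it is 80 mm above the table and nothing lies close above or below it. It may turn between the fingers. The point turns with the cover (own -x points away from the hinge).
- cover_pointer (a point): Tip of the pointer, a thin dark pin that sticks out of the cover's right edge, 120 mm from the hinge axis. Moves with the cover.
- index_tip (a point): Tip of the index, a small dark clip with a finger, clamped on the quadrant (aluminium arc band on the trimmer's right side) between 0.35 and 0.70 rad up from shut. This point is 120 mm from the hinge axis, in the plane of the pointer's tip: the two points coincide when the cover is at the marked angle.
- index (a joint): Angle of the index in rad, on the same scale as the cover's angle. It is stiff and must stay where it is.
- part_a_center (a point): Centre of one finished cast bar, tan, 44 x 98 x 16 mm (own x, y, z; long along own y), lying flat in the catch tray. Its long sides slope: 44 mm wide at the upper edge and 33 mm at the underside. 120 g.
- part_b_center (a point): Centre of the other finished cast bar, same shape and size, beside the first in the catch tray.
- part_a: The same bar as part_a_center; origin at the centre of its underside.
- part_b: The same bar as part_b_center; origin at the centre of its underside.
- tote: Open grey plastic tote on the table, 185 (own x) x 145 (own y) x 48 mm high, walls and floor 5 mm, loose, 0.6 kg. Origin: centre of its underside.
- chip_brush: Bystander: flat brush with a wooden handle, 218 mm long, 14 mm high, lying left of the tote.

How it is judged (in metres and radians):
On the way, in this order (a step that is already met when the one before it is completed fails the run):
1. both bars lie flat in the tote, let go, with the cover still shut (x of part_a_center in the frame of tote between -0.078 and 0.078 m and y of part_a_center in the frame of tote between -0.06 and 0.06 m and z of part_a_center in the frame of tote between 0.004 and 0.04 m and angle between each of part_a_center, part_b_center's own z axis and vertical below 0.25 rad and x of part_b_center in the frame of tote between -0.078 and 0.078 m and y of part_b_center in the frame of tote between -0.06 and 0.06 m and z of part_b_center in the frame of tote between 0.004 and 0.04 m and contact force between the fingers and part_a below 0.2 N and contact force between the fingers and part_b below 0.2 N and value of joint cover below 0.05 rad), for 0.2 s.
2. the cover is raised by the fingers to the index (distance between cover_pointer and index_tip below 0.007 m and contact force between the fingers and cover above 1.5 N), for 0.2 s.
At the end, for the whole second after the job is handed in: Both bars lie flat (within 0.25 rad) inside the tote, which stands on the table, and are let go. The fingers hold the cover (more than 1.5 N of contact) and it is still, its pointer within 7 mm (about 3 degrees) of the index. The program finishes holding the cover (all of step 2 and x of part_a_center in the frame of tote between -0.078 and 0.078 m and y of part_a_center in the frame of tote between -0.06 and 0.06 m and z of part_a_center in the frame of tote between 0.004 and 0.04 m and angle between each of part_a_center, part_b_center's own z axis and vertical below 0.25 rad and x of part_b_center in the frame of tote between -0.078 and 0.078 m and y of part_b_center in the frame of tote between -0.06 and 0.06 m and z of part_b_center in the frame of tote between 0.004 and 0.04 m and contact force between the fingers and part_a below 0.2 N and contact force between the fingers and part_b below 0.2 N and velocity of joint cover between -0.06 and 0.06 rad/s and contact force between tote and cover below 0.2 N and angle between tote's own z axis and vertical below 0.1 rad and height (world z) of tote below 0.01 m); the arm keeps its last pose, push and grip.
It fails at once if the index is shifted by more than 4 mm (distance of index_tip from where it was at the start of the episode above 0.004 m).
It fails at once if the brush is moved by more than 25 mm (distance of chip_brush from where it was at the start of the episode above 0.025 m).
It also fails if it takes over 58 s, if anything falls off the work surface, if the arm or the gripper's body presses on something with over 40 N, if the wrist force passes 120 N, or if a joint passes its speed limit or range.

### The arm

A 6-joint arm with a two-finger parallel gripper is mounted at the origin on a cart in front of the work surface, level with it; the furniture and walls round the work are solid. World frame = base frame: x ahead of the robot, y to its left, z up, the work surface at z = 0. Lengths are in mm, angles in rad, forces in N, time in s.
With the tool pointing down it reaches from about 350 to 775 mm from the base axis. Payload 7.3 kg.
Tool frame: the origin (TCP) lies at the very end of the fingers, on their centre line; the grasp point (between the pads) lies 19 mm behind it; z points along the fingers, x is the direction in which the jaws open and shut, and the axes are right-handed (so a half turn about z gives the same grasp; the last joint's range is limited). The gripper opens to 92 mm and grips with 3 to 60 N. Pads are 19 mm wide; open, the fingers measure 130 mm over their backs; the gripper's body (75 mm by 190 mm) begins 47 mm behind the grasp point.
Start: joints at [-1.49, 0.342, 1.524, -0, 1.275, -0.146], TCP at [118.073, -511.57, 226.741] pointing down, gripper open.
Joint ranges: [-2.53, 2.53], [-0.77, 2.02], [0.04, 2.7], [-1, 4.14], [0.28, 2.66], [-3.11, 3.11]. Speed limits (rad/s): [2.57, 2.57, 3.14, 3.14, 3.14, 3.14].

### API

Orientations are given as [roll, pitch, yaw] about the fixed x, y, z axes, in that order (R = Rz(yaw) Ry(pitch) Rx(roll)).
In Python, from plant import bot, capture, camera_params gives the robot as it stands.
- The arm moves only by the shell command python3 -m jog 'ROWS' [OPENING]. ROWS is a JSON object of lists of equal length, an entry for each row: "xyz": the shift along the world's x, y, z as a fraction of full scale, a list of three; "angular": the turn, a rotation vector about the world's x, y, z as a fraction of full scale, a list of three. In form: {"xyz": [[x, y, z], ...], "angular": [[wx, wy, wz], ...]}. A call has 1 to 10 rows; each row shifts and turns the pose as measured when the row begins; what a row does not reach is not made up. Full scale, the value 1, is 2 cm for a shift and 6 degrees for a turn. A row lasts 1/10 s, in which the tool goes at most 50 mm and 8.59 degrees, less where a joint would pass 70% of its speed; a pose out of reach is approached as far as the arm can. A call with a number of a shift or a turn outside -1 to 1 is refused whole. A call with a gripper value outside its range is refused whole. OPENING is the closure, from -1 (fully open) to 1 (shut), set as the call begins (- or left out, the last holds). The fingers move at their own pace and stop on an object; the grip force is fixed at half the most. Time passes only in rows, so rows that do not move let the fingers close. It gives the time, the measured TCP pose, the force and the opening at its end, in the units of the state.
- bot.get_obs(): the state, without advancing time (a new reading comes with each control period).
- capture(name): name is "scene" or "top" or "wrist"; returns the picture (420x560x3 uint8, red, green, blue); there is no depth.
- camera_params(name): a dict with "fx", "fy", "cx", "cy" (pixels), "k1" (the pictures are not rectified: a ray, as slopes to the right and down, at radius r is drawn at 1 + k1 r^2 times it, then the intrinsics apply), "rvec" (rotation vector, rad) and "tvec" (3), from world to camera coordinates, as OpenCV has them. Camera axes: x right, y down, z forward; pixel columns grow to the right and rows downward; lengths in mm; the calibration is good to about 2 mm. A picture is of the moment at which its call begins: read the wrist's pose just before it. camera_params takes no time and is no camera call; for the wrist camera it gives the pose at the moment of the call.
- bot.close_job(): hands the job in, once; it reports no verdict.
The state is a dict: "time": time; "joint_positions": joint angles; "dq": joint speeds; "tau": joint torques, N m; "tool_pos": TCP position; "tcp_rot": TCP orientation; "contact_force": force on the tool from outside, world axes, zero at the start; "moment": the same for the moment, N m; "grip_width": finger opening in mm.
Only numpy, scipy, OpenCV 4.12 (cv2) and the standard library are available. Lean on these libraries where they do the work, as an engineer would, in place of code of your own. Each camera call takes 0.05 s, during which the arm holds its last target.

## Working session

There is one attempt and no reset: what is moved stays moved. The work goes in short steps, Python scripts to look and compute and a shell command to move; the robot and the scene stay as the last step left them, time stands still between calls to the robot, and variables do not carry over. Pictures are saved under pics/ and viewed, and the job is handed in when it is done.

```bash
ls; mkdir -p pics
cat > h.py <<'E'
import numpy as np,cv2
from plant import bot,capture,camera_params
def snap(n,f):
    p=camera_params(n); im=capture(n); cv2.imwrite('pics/'+f,cv2.cvtColor(im,cv2.COLOR_RGB2BGR)); return im,p
def ray(p,u,v):
    K=np.array([[p['fx'],0,p['cx']],[0,p['fy'],p['cy']],[0,0,1.]])
    R,_=cv2.Rodrigues(np.array(p['rvec'],float)); t=np.array(p['tvec'],float).ravel()
    xd=np.array([(u-p['cx'])/p['fx'],(v-p['cy'])/p['fy']]); x=xd.copy()
    for _ in range(30): x=xd/(1+p['k1']*(x@x))
    return -R.T@t, R.T@np.array([x[0],x[1],1.])
def onz(p,u,v,z):
    c,d=ray(p,u,v); return c+d*(z-c[2])/d[2]
E
python3 - <<'E'
from h import *
o=bot.get_obs();print(o)
for n in('scene','top'):
    im,p=snap(n,n+'0.png');print(n,p)
E
```

```text
pics
{'time': 0.0, 'joint_positions': array([-1.49000861e+00,  3.42702235e-01,  1.52504041e+00, -4.32561380e-05,
        1.27538672e+00, -1.45984380e-01]), 'dq': array([ 1.13105012e-04, -8.37335200e-04, -3.65724075e-04, -4.07696313e-05,
        6.28860366e-04, -2.58599147e-04]), 'tau': array([ 2.44075673e-04, -4.31246281e+01, -2.44221425e+01,  7.16019818e-02,
        5.59651677e-02, -1.23589075e-04]), 'tool_pos': array([ 118.02027938, -511.13482071,  226.04743301]), 'tcp_rot': array([-3.14141004e+00,  1.52637554e-03, -1.34401146e+00]), 'contact_force': array([-0.57159461, -0.33530015,  0.27429362]), 'moment': array([-0.05323038, -0.0043328 ,  0.04798755]), 'grip_width': 92.03481848185173}
scene {'fx': 398.65155422410044, 'fy': 398.65155422410044, 'cx': 275.7808454242883, 'cy': 209.28657791869657, 'k1': 0.038766175865466886, 'rvec': array([ 1.03244004, -2.29494624,  1.19225823]), 'tvec': array([343.2399248 , 275.87643085, 944.85529493])}
top {'fx': 537.2070317267588, 'fy': 537.2070317267588, 'cx': 284.6683944841337, 'cy': 212.92760526419727, 'k1': -0.1413391620573704, 'rvec': array([ 2.21734055, -2.1626861 ,  0.08540213]), 'tvec': array([  -3.36304659,  490.03844042, 1472.50106798])}
```

View pics/scene0.png

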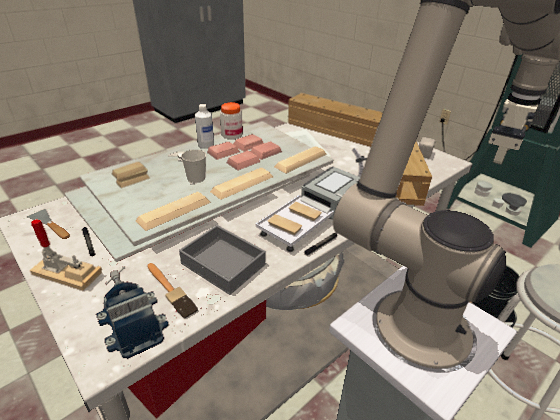

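View pics/top0.png

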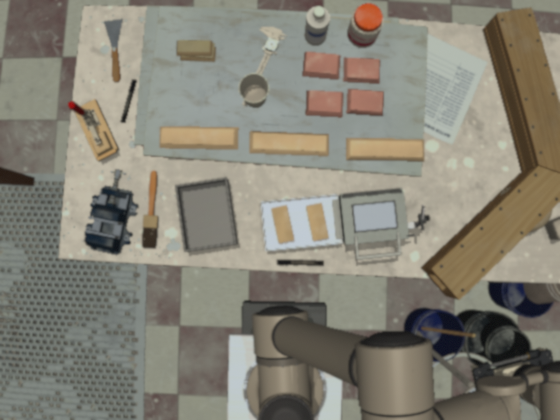

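The top view shows the tote at about (208,215), bars at (284,224) and (317,222), the trimmer at (375,220) with its handle near (377,255), and the brush at (151,210). I'll zoom in and measure.

Run:
```python
from h import *
im=cv2.imread('pics/top0.png'); c=im[165:275,165:445]
cv2.imwrite('pics/topz.png',cv2.resize(c,None,fx=2.85,fy=2.85,interpolation=cv2.INTER_CUBIC))
im=cv2.imread('pics/scene0.png'); c=im[140:300,170:410]
cv2.imwrite('pics/scz.png',cv2.resize(c,None,fx=3.3,fy=3.3,interpolation=cv2.INTER_CUBIC))
im=cv2.imread('pics/top0.png');p=camera_params('top')
hsv=cv2.cvtColor(im,cv2.COLOR_BGR2HSV)
m=cv2.inRange(hsv,(8,70,80),(25,255,255)); m[:190]=0;m[255:]=0;m[:,:262]=0;m[:,340:]=0
cs,_=cv2.findContours(m,cv2.RETR_EXTERNAL,cv2.CHAIN_APPROX_NONE)
for c in cs:
    if cv2.contourArea(c)<200: continue
    P=np.array([onz(p,*q[0],50)[:2] for q in c],np.float32)
    r=cv2.minAreaRect(P);print('bar',cv2.boundingRect(c),np.round(r[0],1),np.round(r[1],1),r[2])
```

```text
bar (273, 207, 20, 35) [457.6  14.9] [92.6 38.5] 13.897771835327148
bar (307, 204, 20, 36) [466.1 -78.7] [93.2 39. ] 12.543734550476074
```

View pics/topz.png

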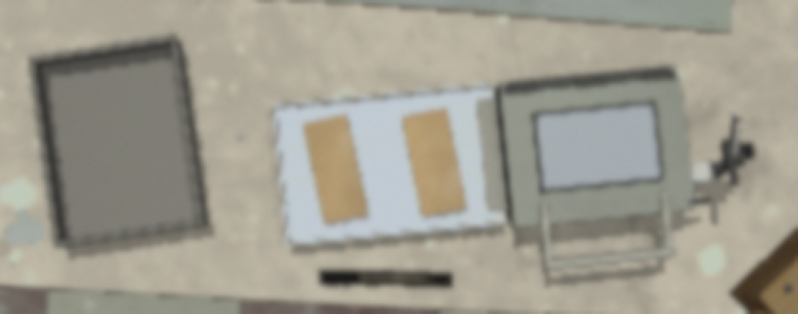

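View pics/scz.png

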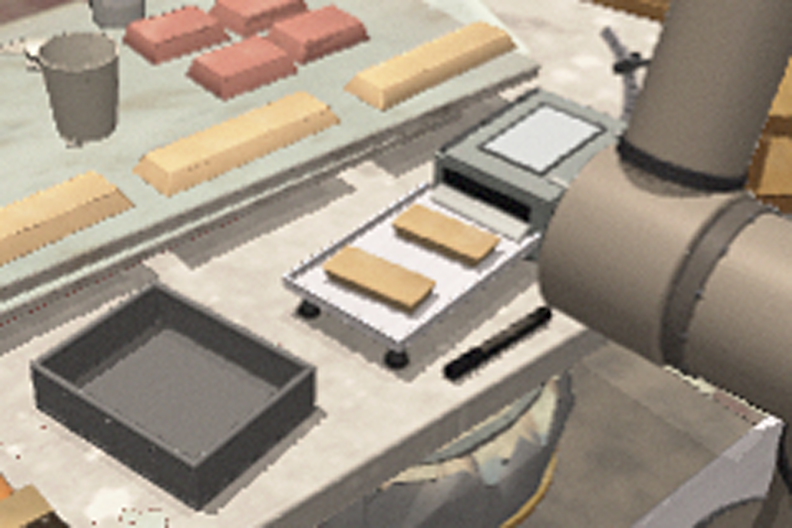

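Run:
```python
from h import *
p=camera_params('top')
f=lambda x,y:(x/2.85+165-.3,y/2.85+165-.3)
for n,z,pts in [('handle',80,[(548,268),(665,258)]),('tray',44,[(277,106),(288,242),(503,225),(497,88)]),('tote',48,[(33,60),(178,39),(210,232),(66,250)]),('pointer?',80,[(713,212)]),('dark',140,[(740,155)])]:
    P=np.array([onz(p,*f(*q),z)[:2] for q in pts]);print(n,P.round(1).tolist(),P.mean(0).round(1))
    for i in range(len(P)): d=P[i]-P[i-1];print('   ',np.linalg.norm(d).round(1),np.degrees(np.arctan2(d[1],d[0])).round(1))
```

```text
handle [[368.7, -185.4], [380.2, -295.5]] [ 374.5 -240.4]
    110.7 96.0
    110.7 -84.0
tray [[516.7, 71.9], [387.1, 57.9], [408.3, -146.7], [539.4, -138.6]] [462.9 -38.9]
    211.7 96.2
    130.3 -173.8
    205.6 -84.1
    131.4 3.5
tote [[554.8, 307.4], [578.4, 168.4], [394.7, 132.1], [373.9, 268.8]] [475.4 219.2]
    185.0 12.0
    141.0 -80.4
    187.2 -168.8
    138.4 98.7
pointer? [[424.3, -340.7]] [ 424.3 -340.7]
    0.0 0.0
dark [[474.6, -349.8]] [ 474.6 -349.8]
    0.0 0.0
```

```bash
python3 -m jog '{"xyz":[[0.8,1,0.5],[0.8,1,0.5],[0.8,1,0.5],[0.8,1,0.5],[0.8,1,0.5],[0.8,1,0.5],[0.8,1,0],[0.8,1,0],[0.8,1,0],[0,0,0]],"angular":[[0,0,0],[0,0,0],[0,0,0],[0,0,0],[0,0,0],[0,0,0],[0,0,0],[0,0,0],[0,0,0],[0,0,0]]}' -1
python3 - <<'E'
from h import *
im,p=snap('wrist','w1.png');snap('scene','s1.png')
E
```

```text
time: 1.1
tool_pos: [265.1, -322.0, 284.3]
tcp_rot: [-3.141, 0.01, -1.347]
contact_force: [-1.4, 0.0, 0.1]
grip_width: 91.9
```

View pics/w1.png

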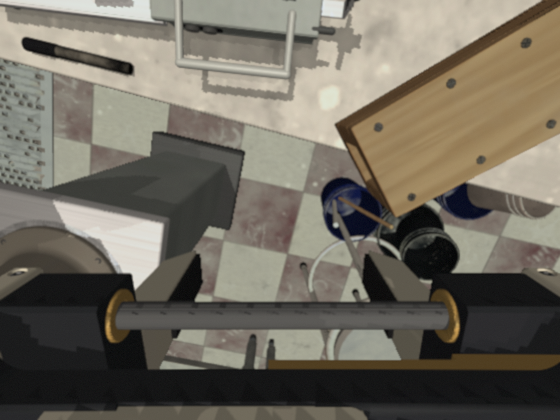

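View pics/s1.png

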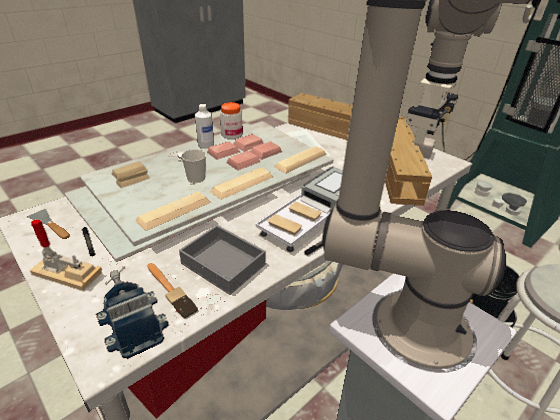

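```bash
python3 -m jog '{"xyz":[[0.83,1,0],[0.83,1,0],[0.83,1,0],[0.83,1,0],[0.83,1,-0.4],[0.83,1,-0.8],[0.83,1,-1],[0.83,1,-1],[0.83,1,-1],[0.83,1,-1]],"angular":[[0,0,0],[0,0,0],[0,0,0],[0,0,0],[0,0,0],[0,0,0],[0,0,0],[0,0,0],[0,0,0],[0,0,0]]}' -0.4
python3 -m jog '{"xyz":[[0.83,1,-0.5],[0.83,0.7,0],[0,0,0]],"angular":[[0,0,0],[0,0,0],[0,0,0]]}' -0.4
python3 - <<'E'
from h import *
im,p=snap('wrist','w2.png');snap('scene','s2.png')
E
```

```text
time: 2.2
tool_pos: [432.3, -130.3, 177.3]
tcp_rot: [-3.142, 0.002, -1.367]
contact_force: [0.2, -0.2, 0.3]
grip_width: 64.2
time: 2.5
tool_pos: [466.2, -95.8, 162.7]
tcp_rot: [3.136, 0.005, -1.367]
contact_force: [0.9, 0.0, -0.1]
grip_width: 64.5
```

View pics/w2.png

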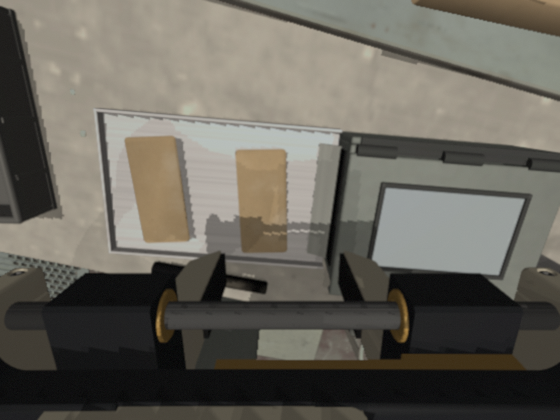

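View pics/s2.png

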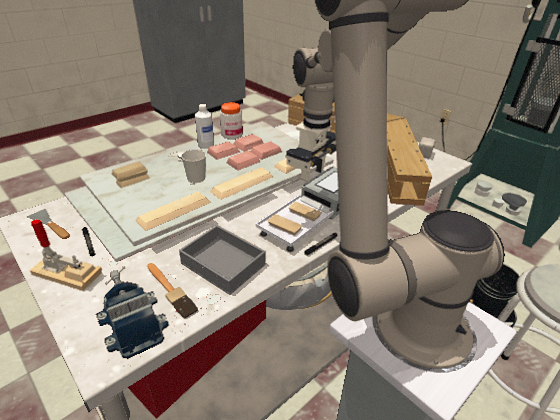

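The wrist view shows bar A at about (158,190), bar B at (262,200), and the trimmer on the right. I'll measure the bars from this view.

Run:
```python
from h import *
im=cv2.imread('pics/w2.png');p=camera_params('wrist')
hsv=cv2.cvtColor(im,cv2.COLOR_BGR2HSV)
m=cv2.inRange(hsv,(8,75,60),(25,255,255)); m[:125]=0;m[256:]=0;m[:,:115]=0;m[:,300:]=0
m=cv2.morphologyEx(m,cv2.MORPH_OPEN,np.ones((5,5)));m=cv2.morphologyEx(m,cv2.MORPH_CLOSE,np.ones((9,9)))
cs,_=cv2.findContours(m,cv2.RETR_EXTERNAL,cv2.CHAIN_APPROX_NONE)
for c in cs:
    if cv2.contourArea(c)<500: continue
    P=np.array([onz(p,*q[0],50)[:2] for q in c],np.float32)
    r=cv2.minAreaRect(P);print('bar',cv2.boundingRect(c),np.round(r[0],1),np.round(r[1],1),r[2])
print(bot.get_obs()['tool_pos'],bot.get_obs()['tcp_rot'])
```

```text
bar (236, 150, 50, 102) [465.6 -77.3] [95.7 42.5] 11.759298324584961
bar (126, 137, 63, 105) [457.4  15.5] [96.4 42.8] 13.928062438964844
[464.66139613 -96.81790105 162.85466943] [ 3.13454661  0.005039   -1.36840768]
```

```bash
python3 -m jog '{"xyz":[[0,0.5,0],[0,0.45,0],[0,0,-0.8],[0,0,-1],[0,0,-1],[0,0,-1],[0,0,-1],[0,0,-0.5],[0,0,0]],"angular":[[0,0,0],[0,0,0],[0,0,0],[0,0,0],[0,0,0],[0,0,0],[0,0,0],[0,0,0],[0,0,0]]}' -0.4
```

```text
time: 3.5
tool_pos: [462.6, -78.6, 57.4]
tcp_rot: [3.141, 0.001, -1.375]
contact_force: [0.2, -0.7, 0.1]
grip_width: 64.4
```

```bash
python3 -m jog '{"xyz":[[0.15,0,-0.5],[0,0,-0.4],[0,0,0]],"angular":[[0,0,0.1],[0,0,0],[0,0,0]]}' -0.4
```

```text
time: 3.8
tool_pos: [467.0, -79.0, 39.9]
tcp_rot: [-3.139, -0.001, -1.364]
contact_force: [0.2, 0.2, -0.2]
grip_width: 63.9
```

```bash
python3 -m jog '{"xyz":[[0,0,-0.1],[0,0,0],[0,0,0],[0,0,0],[0,0,0],[0,0,0]],"angular":[[0,0,0],[0,0,0],[0,0,0],[0,0,0],[0,0,0],[0,0,0]]}' 1
python3 -m jog '{"xyz":[[0,0,0.3],[0,0,0.8],[0,0,0.9],[0,0,1],[0,0,0]],"angular":[[0,0,0],[0,0,0],[0,0,0],[0,0,0],[0,0,0]]}'
python3 - <<'E'
from h import *
im,p=snap('wrist','w3.png')
E
```

```text
time: 4.4
tool_pos: [467.6, -79.2, 38.7]
tcp_rot: [-3.138, -0.002, -1.364]
contact_force: [0.0, -0.4, -1.3]
grip_width: 42.7
time: 4.9
tool_pos: [467.0, -79.0, 101.6]
tcp_rot: [-3.139, -0.001, -1.364]
contact_force: [0.8, 0.2, -0.9]
grip_width: 42.3
```

View pics/w3.png

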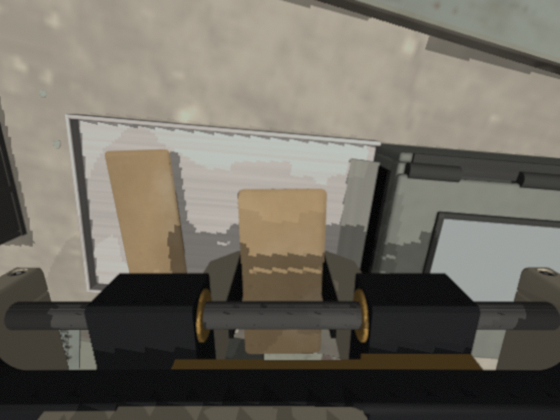

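```bash
python3 -m jog '{"xyz":[[0.1,0.8,0.3],[0.14,1,0.3],[0.14,1,0],[0.14,1,0],[0.14,1,0],[0.14,1,0],[0.14,1,0],[0.14,1,0],[0.14,1,0],[0.14,1,0]],"angular":[[0,0,0.5],[0,0,1],[0,0,1],[0,0,1],[0,0,1],[0,0,1],[0,0,1],[0,0,1],[0,0,1],[0,0,1]]}'
```

```text
time: 5.95
tool_pos: [488.0, 122.6, 103.2]
tcp_rot: [3.133, 0.011, -0.336]
contact_force: [0.5, -1.0, -0.8]
grip_width: 42.4
```

```bash
python3 -m jog '{"xyz":[[0.22,1,0.2],[0.22,1,0],[0.22,1,0],[0.22,1,0],[0.2,0.7,0],[0,0,0]],"angular":[[0,0,1],[0,0,1],[0,0,1],[0,0,1],[0,0,0.6],[0,0,0]]}'
python3 - <<'E'
from h import *
im,p=snap('wrist','w4.png');snap('scene','s4.png')
E
```

```text
time: 6.55
tool_pos: [506.2, 221.9, 99.6]
tcp_rot: [3.13, 0.022, 0.171]
contact_force: [-0.1, 0.3, -1.3]
grip_width: 42.1
```

View pics/w4.png

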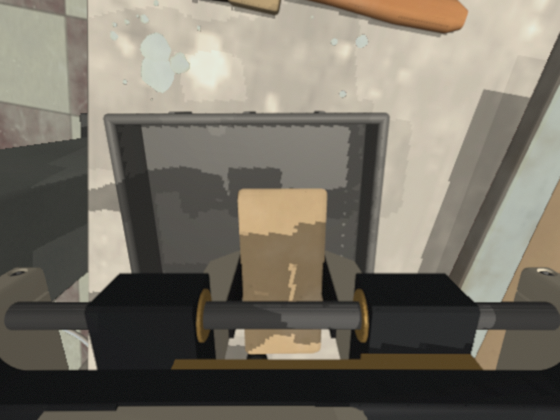

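View pics/s4.png

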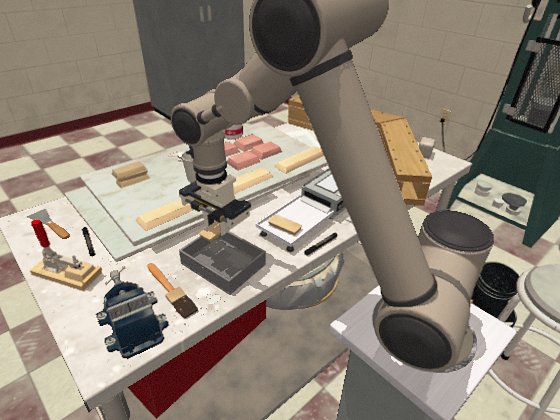

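The wrist view shows the tote's left rim from (106,116) to (388,114), with the bar gripped squarely above it.

Run:
```python
from h import *
p=camera_params('wrist')
a=onz(p,106,115.5,48)[:2];b=onz(p,388,113.5,48)[:2];d=b-a
u=d/np.linalg.norm(d);v=np.array([-u[1],u[0]]);c=(a+b)/2-72.5*v
print(a,b,np.linalg.norm(d),np.degrees(np.arctan2(d[1],d[0])),'centre',c)
o=bot.get_obs();t=o['tool_pos'][:2];print(t,o['tcp_rot'],'in tote',(t-c)@u,(t-c)@v, 'to +38,0',c+38*u-t,'to -36',c-36*u)
```

```text
[378.37315624 281.31807694] [557.24002183 313.010203  ] 181.65281847668433 10.047547415202558 centre [480.45532831 225.77604997]
[505.68058098 220.31628656] [3.12971378 0.02305116 0.16791238] in tote 23.885841169341685 -9.776961735355451 to +38,0 [12.19195312 12.08944744] to -36 [445.00744913 219.49529667]
```

```bash
python3 -m jog '{"xyz":[[0.4,0.45,0],[0,0,0],[0,0,-0.8],[0,0,-1],[0,0,-1],[0,0,-0.6],[0,0,0]],"angular":[[0,-0.2,0.1],[0,0,0],[0,0,0],[0,0,0],[0,0,0],[0,0,0],[0,0,0]]}'
```

```text
time: 7.35
tool_pos: [515.0, 226.3, 30.2]
tcp_rot: [3.125, -0.002, 0.17]
contact_force: [0.3, -0.3, -1.6]
grip_width: 42.4
```

```bash
python3 -m jog '{"xyz":[[0,0,-0.5],[0,0,-0.3],[0,0,0]],"angular":[[0.1,0,0.05],[0,0,0],[0,0,0]]}'
```

```text
time: 7.65
tool_pos: [516.2, 226.2, 14.5]
tcp_rot: [3.137, -0.006, 0.174]
contact_force: [0.0, 0.7, -1.4]
grip_width: 42.3
```

```bash
python3 -m jog '{"xyz":[[0,0,-0.1],[0,0,0],[0,0,0],[0,0,0]],"angular":[[0,0,0],[0,0,0],[0,0,0],[0,0,0]]}' -0.17
python3 -m jog '{"xyz":[[0,0,0.6],[0,0,1],[0,0,1],[0,0,1],[0,0,1],[0,-0.3,0.5],[0,0,0]],"angular":[[0,0,0],[0,0,0],[0,0,0],[0,0,0],[0,0,0],[0,0,0],[0,0,0]]}'
python3 - <<'E'
from h import *
im,p=snap('wrist','w5.png')
E
```

```text
time: 8.05
tool_pos: [517.4, 226.6, 14.0]
tcp_rot: [3.137, -0.009, 0.174]
contact_force: [-0.4, 0.1, -0.9]
grip_width: 53.6
time: 8.75
tool_pos: [517.6, 220.5, 125.3]
tcp_rot: [3.137, -0.013, 0.175]
contact_force: [-0.4, 0.9, 0.2]
grip_width: 53.8
```

View pics/w5.png

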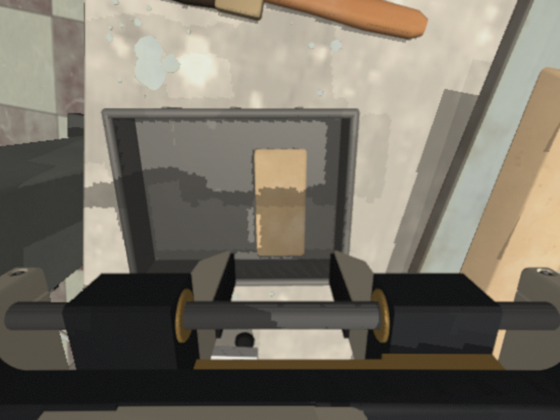

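Run:
```python
from h import *
p=camera_params('wrist')
a=onz(p,104,110,48)[:2];b=onz(p,358,109,48)[:2];d=b-a
u=d/np.linalg.norm(d);v=np.array([-u[1],u[0]]);c=(a+b)/2-72.5*v
q=np.array([onz(p,*z,21)[:2] for z in [(254,149),(307,150),(304,256),(257,255)]]).mean(0)
# near inside floor-edge
print(a,b,np.linalg.norm(d),'ang',np.degrees(np.arctan2(d[1],d[0])),'centre',c,'bar',q,(q-c)@u,(q-c)@v)
print('target -36',c-36*u, bot.get_obs()['tool_pos'])
```

```text
[379.03686506 282.78325836] [557.12520215 315.12033527] 181.00039322969343 ang 10.291572466732937 centre [481.03370201 227.61822561] bar [516.43764072 226.31389627] 34.60130809699074 -7.608523423169026
target -36 [445.61289424 221.18655578] [517.31116494 220.71797578 124.53064639]
```

```bash
python3 -m jog '{"xyz":[[-0.2,-0.6,0],[-0.2,-0.7,0],[-0.2,-0.7,0],[-0.2,-0.7,0],[-0.2,-0.7,0],[-0.2,-0.7,0],[-0.2,-0.7,0],[-0.2,-0.7,0],[-0.2,-0.7,0],[-0.2,-0.7,0]],"angular":[[0,0,-0.8],[0,0,-1],[0,0,-1],[0,0,-1],[0,0,-1],[0,0,-1],[0,0,-1],[0,0,-1],[0,0,-1],[0,0,-1]]}' -0.4
```

```text
time: 9.8
tool_pos: [469.3, 78.0, 114.2]
tcp_rot: [3.128, 0.003, -0.89]
contact_force: [0.3, -0.0, 0.8]
grip_width: 64.5
```

```bash
python3 -m jog '{"xyz":[[-0.1,-0.8,0],[-0.1,-0.8,0],[-0.1,-0.8,0],[-0.1,-0.5,0],[0,0,0]],"angular":[[0,0,-1],[0,0,-1],[0,0,-1],[0,0,-0.8],[0,0,0]]}' -0.4
python3 - <<'E'
from h import *
im,p=snap('wrist','w6.png')
E
```

```text
time: 10.3
tool_pos: [456.8, 16.5, 109.3]
tcp_rot: [3.119, 0.007, -1.309]
contact_force: [-0.5, 0.6, -0.2]
grip_width: 64.3
```

View pics/w6.png

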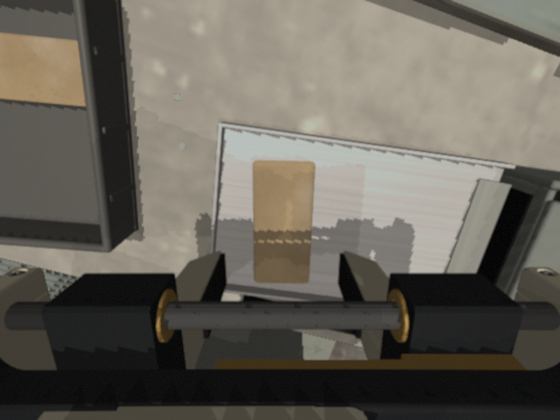

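The second bar sits centred between the fingers, at (283,222). Going down on it now.

```bash
python3 -m jog '{"xyz":[[0,0,-0.6],[0,0,-0.9],[0,0,-0.9],[0,0,-0.5],[0,0,0]],"angular":[[0.15,0,-0.1],[0,0,0],[0,0,0],[0,0,0],[0,0,0]]}'
```

```text
time: 10.85
tool_pos: [456.6, 19.7, 48.2]
tcp_rot: [3.122, 0.025, -1.305]
contact_force: [0.2, -0.1, 0.4]
grip_width: 64.2
```

```bash
python3 -m jog '{"xyz":[[0,-0.1,-0.3],[0.05,-0.1,-0.1],[0,0,0]],"angular":[[0.2,-0.2,-0.2],[0,0,0],[0,0,0]]}'
```

```text
time: 11.15
tool_pos: [458.5, 16.5, 40.8]
tcp_rot: [-3.134, 0.039, -1.321]
contact_force: [0.3, -1.2, 0.9]
grip_width: 64.1
```

```bash
python3 -m jog '{"xyz":[[0,0,-0.15],[0,0,0]],"angular":[[-0.38,0,0],[0,0,0]]}'
python3 -m jog '{"xyz":[[0,0,0],[0,0,0],[0,0,0],[0,0,0],[0,0,0]],"angular":[[0,0,0],[0,0,0],[0,0,0],[0,0,0],[0,0,0]]}' 1
python3 -m jog '{"xyz":[[0,0,0.3],[0,0,0.8],[0,0,0.9],[0,0,1],[0,0,0]],"angular":[[0,0,0],[0,0,0],[0,0,0],[0,0,0],[0,0,0]]}'
```

```text
time: 11.35
tool_pos: [459.5, 16.3, 38.9]
tcp_rot: [3.14, -0.001, -1.321]
contact_force: [-0.4, -0.0, -0.5]
grip_width: 64.3
time: 11.85
tool_pos: [460.3, 16.5, 40.1]
tcp_rot: [3.141, -0.0, -1.319]
contact_force: [-0.1, -0.1, -0.9]
grip_width: 41.8
time: 12.35
tool_pos: [459.1, 16.3, 102.3]
tcp_rot: [3.139, 0.001, -1.32]
contact_force: [-0.1, -0.6, -1.6]
grip_width: 42.2
```

```bash
python3 -m jog '{"xyz":[[0,0.6,0.3],[-0.05,0.7,0.1],[-0.05,0.7,0.1],[-0.05,0.7,0.1],[-0.05,0.7,0.05],[-0.05,0.7,0.05],[-0.05,0.7,0.05],[-0.05,0.7,0.05],[-0.05,0.7,0.05],[-0.05,0.7,0.05]],"angular":[[0,0,0.8],[0,0,1],[0,0,1],[0,0,1],[0,0,1],[0,0,1],[0,0,1],[0,0,1],[0,0,1],[0,0,1]]}'
```

```text
time: 13.35
tool_pos: [445.6, 157.2, 113.8]
tcp_rot: [3.133, 0.008, -0.257]
contact_force: [0.5, -0.1, -1.3]
grip_width: 42.1
```

```bash
python3 -m jog '{"xyz":[[-0.02,0.8,0],[-0.02,0.8,0],[-0.02,0.8,0],[0,0.5,0],[0,0,0],[0,0,0]],"angular":[[0,0,1],[0,0,1],[0,0,1],[0,0,0.8],[0,0,0],[0,0,0]]}'
python3 - <<'E'
from h import *
im,p=snap('wrist','w7.png')
E
```

```text
time: 13.95
tool_pos: [441.1, 217.9, 108.5]
tcp_rot: [3.132, 0.016, 0.159]
contact_force: [-0.9, -1.5, -1.6]
grip_width: 42.2
```

View pics/w7.png

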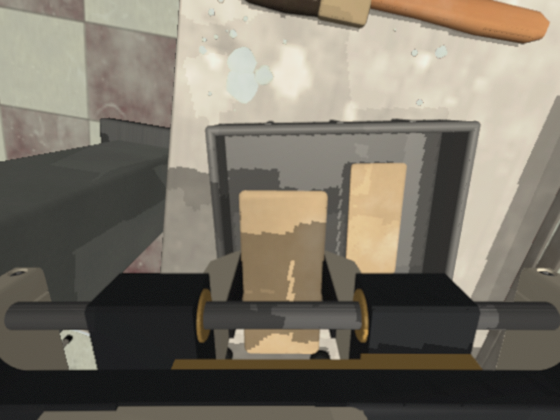

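The held bar, at (283,270), hangs over the tote's free half. Bar 1 lies at (376,215).

Run:
```python
from h import *
p=camera_params('wrist')
a=onz(p,207,129,48)[:2];b=onz(p,479,123,48)[:2];d=b-a
u=d/np.linalg.norm(d);v=np.array([-u[1],u[0]]);c=(a+b)/2-72.5*v
i=[onz(p,*z,21)[:2] for z in [(348,165),(347,235)]]
print(np.linalg.norm(d),np.degrees(np.arctan2(d[1],d[0])),c,'bar1 inner edge u',[((x-c)@u).round(1) for x in i])
t=bot.get_obs()['tool_pos'][:2];print('tool uv',(t-c)@u,(t-c)@v,t)
```

```text
182.49487350885374 10.31077936861639 [480.98777864 226.31861773] bar1 inner edge u [np.float64(11.0), np.float64(12.9)]
tool uv -40.74362941206177 -1.2840408511155215 [441.13192959 217.76271951]
```

```bash
python3 -m jog '{"xyz":[[0.2,0.05,0],[0,0,0],[0,0,-0.8],[0,0,-1],[0,0,-1],[0,0,-0.8],[0,0,0]],"angular":[[0.11,-0.14,0.15],[0,0,0],[0,0,0],[0,0,0],[0,0,0],[0,0,0],[0,0,0]]}'
```

```text
time: 14.7
tool_pos: [447.2, 215.7, 35.3]
tcp_rot: [-3.142, -0.006, 0.166]
contact_force: [-0.1, -0.5, -2.1]
grip_width: 42.3
```

```bash
python3 -m jog '{"xyz":[[-0.12,0.1,-0.5],[0,0,-0.5],[0,0,0]],"angular":[[0,0,0.1],[0,0,0],[0,0,0]]}'
```

```text
time: 15.0
tool_pos: [445.7, 217.6, 15.3]
tcp_rot: [-3.141, -0.009, 0.176]
contact_force: [-0.1, 0.1, -1.6]
grip_width: 41.9
```

```bash
python3 -m jog '{"xyz":[[-0.05,0,0],[0,0,0],[0,0,0],[0,0,0]],"angular":[[0,0,0],[0,0,0],[0,0,0],[0,0,0]]}' -0.1
```

```text
time: 15.4
tool_pos: [446.0, 218.2, 16.9]
tcp_rot: [-3.141, -0.012, 0.176]
contact_force: [0.5, 0.1, -0.5]
grip_width: 50.1
```

```bash
python3 -m jog '{"xyz":[[0,0,0.6],[0,0,1],[0,0,1],[0,0,1],[0,0,1],[0,-0.8,0.5],[0,-1,0],[0,-1,0],[0,0,0]],"angular":[[0,0,0],[0,0,0],[0,0,0],[0,0,0],[0,0,0],[0,0,0],[0,0,0],[0,0,0],[0,0,0]]}'
python3 - <<'E'
from h import *
im,p=snap('wrist','w8.png')
E
```

```text
time: 16.3
tool_pos: [447.2, 161.4, 132.3]
tcp_rot: [-3.14, -0.022, 0.178]
contact_force: [-0.9, 0.3, -0.8]
grip_width: 50.8
```

View pics/w8.png

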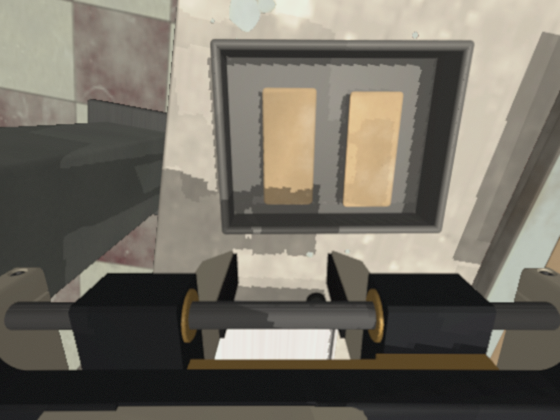

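Both bars lie flat in the tote, at (290,147) and (373,150). Next is the index.

Run:
```python
from h import *
im,p=snap('scene','s8.png'); c=im[140:240,270:400][:,:,::-1]
cv2.imwrite('pics/s8z.png',cv2.resize(c,None,fx=6,fy=6,interpolation=cv2.INTER_CUBIC))
im=cv2.imread('pics/top0.png')[180:265,330:440]
cv2.imwrite('pics/t0z.png',cv2.resize(im,None,fx=7,fy=7,interpolation=cv2.INTER_CUBIC))
```

```text
(no output)
```

View pics/s8z.png

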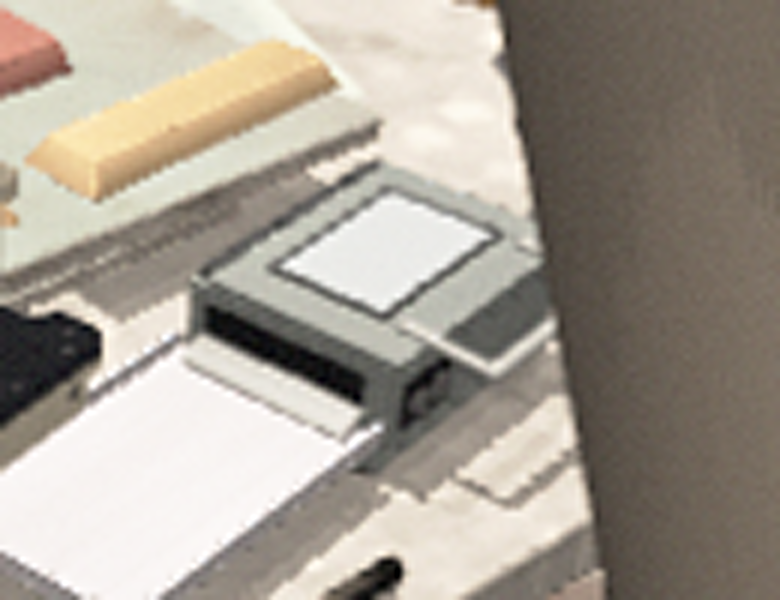

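View pics/t0z.png

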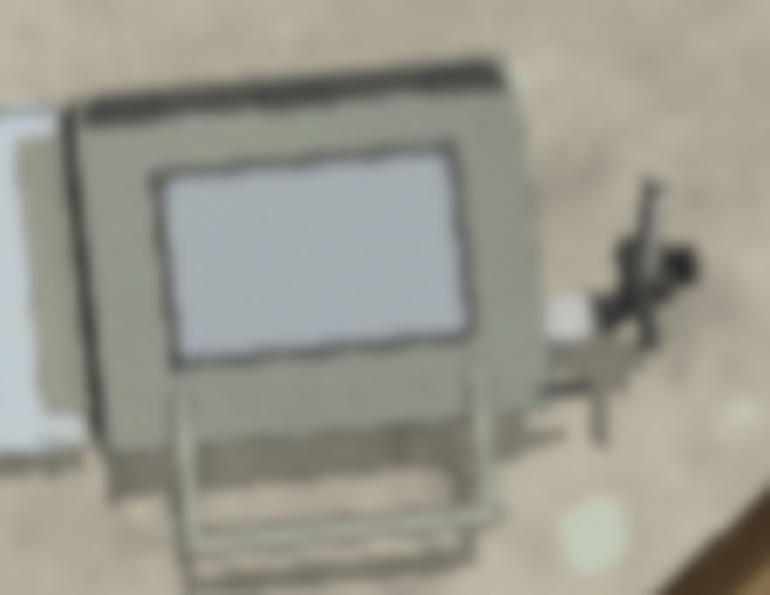

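Run:
```python
from h import *
p=camera_params('wrist');R,_=cv2.Rodrigues(p['rvec']);o=bot.get_obs()
from scipy.spatial.transform import Rotation as Ro
T=Ro.from_euler('xyz',o['tcp_rot']).as_matrix()
C=-R.T@p['tvec']
print('cam in tool',T.T@(C-o['tool_pos']),'axis',T.T@R.T[:,2],'right',T.T@R.T[:,0],p['fx'],p['cx'],p['cy'])
print(o['joint_positions'])
```

```text
cam in tool [-6.37739435e-02 -8.42865989e+01 -1.57859603e+02] axis [2.92833880e-04 3.09706301e-01 9.50832226e-01] right [ 9.99999843e-01  3.63585660e-04 -4.26403936e-04] 309.30199161942784 281.9123862741616 212.97063766507594
[0.18692728 0.34744164 1.81009373 0.00209689 0.961886   0.00697202]
```

```bash
python3 -m jog '{"xyz":[[-0.1,-0.5,0.6],[-0.19,-0.8,0.9],[-0.19,-0.8,0.9],[-0.19,-0.8,0.9],[-0.19,-0.8,0.6],[-0.19,-0.8,0.3],[-0.19,-0.8,0.1],[-0.19,-0.8,0.1],[-0.19,-0.8,0.1],[-0.19,-0.8,0.1]],"angular":[[0,0,-0.8],[0,0,-1],[0,0,-1],[0,0,-1],[0,0,-1],[0,0,-1],[0,0,-1],[0,0,-1],[0,0,-1],[0,0,-1]]}' 0.35
```

```text
time: 17.4
tool_pos: [409.5, 13.2, 229.5]
tcp_rot: [-3.134, -0.021, -0.877]
contact_force: [0.2, 0.6, -0.1]
grip_width: 29.7
```

```bash
python3 -m jog '{"xyz":[[-0.19,-0.8,0],[-0.19,-0.8,0],[-0.19,-0.8,0],[-0.19,-0.8,0],[-0.19,-0.8,0],[-0.19,-0.8,0],[-0.19,-0.8,0],[-0.19,-0.8,0],[-0.19,-0.8,0],[-0.19,-0.8,0]],"angular":[[0,0,-1],[0,0,-1],[0,0,-1],[0,0,-1],[0,0,-1],[0,0,-1],[0,0,-1],[0,0,-1],[0,0,-1],[0,0,-1]]}'
```

```text
time: 18.4
tool_pos: [372.7, -145.5, 232.2]
tcp_rot: [-3.131, -0.019, -1.96]
contact_force: [-0.5, -0.7, 0.6]
grip_width: 30.1
```

```bash
python3 -m jog '{"xyz":[[-0.15,-0.85,-0.1],[-0.2,-0.85,-0.1],[-0.2,-0.85,-0.1],[-0.2,-0.85,-0.2],[-0.2,-0.85,-0.2],[-0.2,-0.85,-0.3],[-0.2,-0.85,-0.3],[-0.2,-0.85,-0.3],[-0.2,-0.85,-0.3],[-0.1,-0.5,-0.3]],"angular":[[0,0,-1],[0,0,-1],[0,0,-1],[0,0,-1],[0,0,-1],[0,0,-1],[0,0,-1],[0,0,-1],[0,0,-1],[0,0,-1]]}'
python3 -m jog '{"xyz":[[0,0,0],[0,0,0]],"angular":[[0,0,0],[0,0,0]]}'
python3 - <<'E'
from h import *
im,p=snap('wrist','w9.png'); im,p=snap('scene','s9.png')
E
```

```text
time: 19.4
tool_pos: [340.3, -309.9, 189.3]
tcp_rot: [-3.129, -0.016, -3.044]
contact_force: [0.4, 0.2, 0.8]
grip_width: 29.9
time: 19.6
tool_pos: [340.9, -309.6, 188.7]
tcp_rot: [-3.131, -0.016, -3.043]
contact_force: [0.4, 0.0, -0.2]
grip_width: 30.2
```

View pics/w9.png

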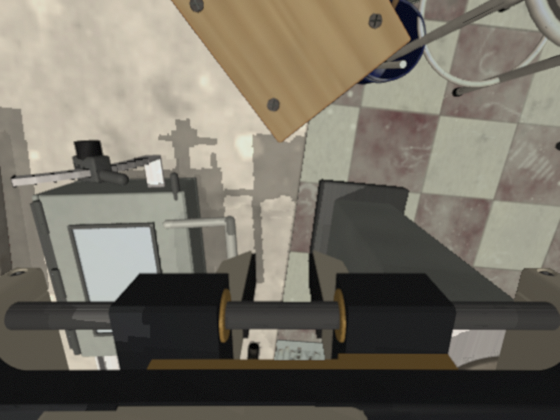

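View pics/s9.png

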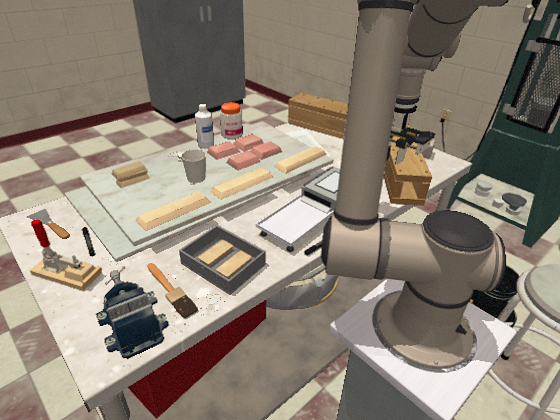

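The wrist view shows the quadrant band from (165,172) to (15,180), the index clip at (92,160) with a finger to about (125,178), and the pointer pin at about (175,185).

Run:
```python
import cv2
im=cv2.imread('pics/w9.png')[120:260,0:250]
cv2.imwrite('pics/w9z.png',cv2.resize(im,None,fx=3.2,fy=3.2,interpolation=cv2.INTER_CUBIC))
```

```text
(no output)
```

View pics/w9z.png

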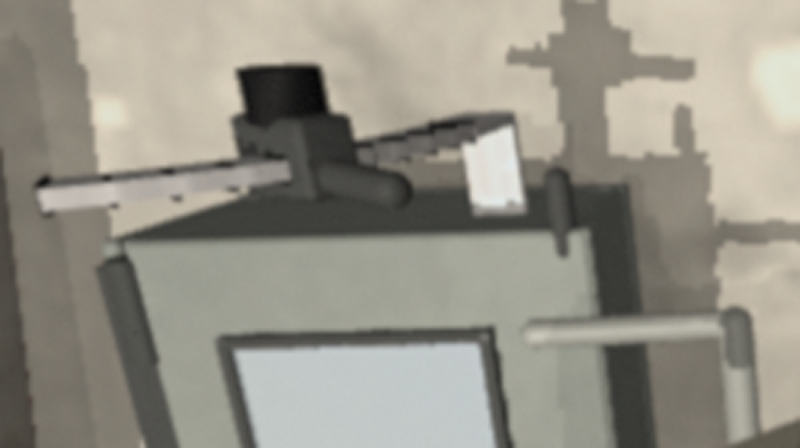

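Run:
```python
from h import *
p=camera_params('wrist')
yaw=np.radians(6);u=np.array([np.cos(yaw),np.sin(yaw),0]);v=np.array([-u[1],u[0],0])
P=onz(p,173.8,174,80);print('pointer',P)
H=onz(p,230,217,80);print('handle end',H)
# handle in view: right edges
for hx in [np.array([538.6,-223.2,80])]:
    print('ptr rel hinge',(P-hx)@u,(P-hx)@v,'handle end',(H-hx)@u,(H-hx)@v)
# trust pointer: hinge x from pointer
h0=(P@u)+120; yv=P@v
c,d=ray(p,126.5,179.4)
s=(yv-c@v)/(d@v);Q=c+d*s;a=[h0-Q@u,Q[2]-80];print('index plane',Q,'r',np.hypot(*a),'th',np.arctan2(a[1],a[0]))
# ray x cylinder r=120
for s in np.linspace(0.3*s,1.5*s,2000):
    Q=c+d*s;a=[h0-Q@u,Q[2]-80]
    if abs(np.hypot(*a)-120)<0.15: print('cyl',Q,np.arctan2(a[1],a[0]),'dy',Q@v-yv)
```

```text
pointer [ 435.9317348  -334.97394344   80.        ]
handle end [ 385.72548876 -300.26227461   80.        ]
ptr rel hinge -113.78939624034629 -100.42987809996868 handle end -160.09224980892367 -60.6603816773668
index plane [ 465.96269359 -331.81756249  102.5737763 ] r 92.5973323208768 th 0.24626598037935757
cyl [ 450.37029678 -339.97405712  135.98469259] 0.48528402891003575 dy -6.481963224979779
cyl [ 450.43896055 -339.93813861  135.83756195] 0.48447879014425893 dy -6.453418799768883
```

```bash
python3 -m jog '{"xyz":[[0.5,0.8,-0.6],[0.5,0.8,-0.7],[0.5,0.8,-0.7],[0.4,0.8,-0.7],[0,0,0],[0,0,0]],"angular":[[0.115,-0.14,0],[0,0,0],[0,0,0],[0,0,0],[0,0,0],[0,0,0]]}'
python3 - <<'E'
from h import *
im,p=snap('wrist','w10.png')
E
```

```text
time: 20.3
tool_pos: [382.2, -241.0, 136.6]
tcp_rot: [-3.137, 0.004, -3.03]
contact_force: [-0.1, 0.2, -0.0]
grip_width: 29.8
```

View pics/w10.png

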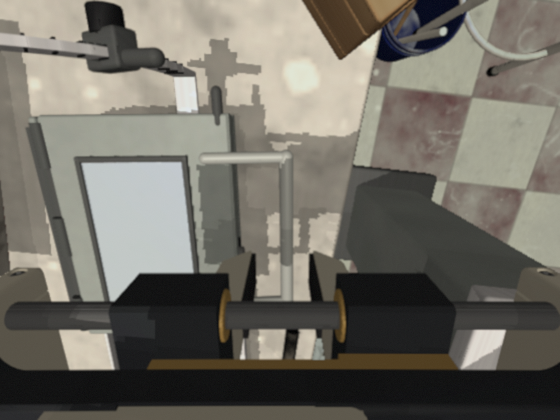

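Run:
```python
from h import *
from scipy.spatial.transform import Rotation as Ro
p=camera_params('wrist');o=bot.get_obs();print(o['tool_pos'],o['tcp_rot'])
a=onz(p,287,180,80);b=onz(p,288,280,80);print('handle pts',a,b)
d=b-a;print('dir',np.degrees(np.arctan2(d[1],d[0])))
print('handle end',onz(p,290,154,80),'ptr',onz(p,216,88,80))
T=Ro.from_euler('xyz',o['tcp_rot']).as_matrix();R,_=cv2.Rodrigues(p['rvec']);C=-R.T@p['tvec']
Ct=T.T@(C-o['tool_pos']);Rt=T.T@R.T
T9=Ro.from_euler('xyz',[-3.131,-.016,-3.043]).as_matrix()
R9=(T9@Rt).T;C9=T9@Ct+[340.9,-309.6,188.7]
p9=dict(p);p9['rvec']=cv2.Rodrigues(R9)[0];p9['tvec']=-R9@C9
def tri(r1,r2):
    (c1,d1),(c2,d2)=r1,r2;d1=d1/np.linalg.norm(d1);d2=d2/np.linalg.norm(d2)
    A=np.c_[d1,-d2];s=np.linalg.lstsq(A,c2-c1,rcond=None)[0];P,Q=c1+d1*s[0],c2+d2*s[1];return (P+Q)/2,np.linalg.norm(P-Q)
pt,e=tri(ray(p9,173.8,174),ray(p,216,88));print('ptr',pt,e)
ix,e=tri(ray(p9,126.5,179.4),ray(p,161,57));print('idx',ix,e)
yaw=np.radians(6);u=np.array([np.cos(yaw),np.sin(yaw),0])
h0=pt@u+120;a=[h0-ix@u,ix[2]-80];print(np.hypot(*a),np.arctan2(a[1],a[0]))
h0=(pt*[1,1,0])@u
```

```text
[ 382.0203677  -241.04776941  136.60626541] [-3.13678535  0.00419516 -3.03041523]
handle pts [ 383.09962575 -280.56026542   80.        ] [ 373.12747333 -201.6064805    80.        ]
dir 97.19854987736657
handle end [ 383.14775883 -298.80490635   80.        ] ptr [ 435.5881186  -335.28482299   80.        ]
ptr [ 435.50070219 -335.27583583   80.78567415] 0.16210798507806004
idx [ 446.85103186 -342.02894017  143.50044304] 0.24411383777860104
126.50908325695934 0.5258446771367681
```

```bash
python3 -m jog '{"xyz":[[-0.2,0,-0.5],[0,0,-0.9],[0,0,-1],[0,0,-0.8],[0,0,-0.3],[0,0,0]],"angular":[[0,0,0],[0,0,0],[0,0,0],[0,0,0],[0,0,0],[0,0,0]]}'
```

```text
time: 20.95
tool_pos: [376.9, -245.2, 65.7]
tcp_rot: [-3.131, 0.008, -3.032]
contact_force: [-0.1, -0.6, 0.3]
grip_width: 30.0
```

```bash
python3 -m jog '{"xyz":[[0.1,0,-0.15],[0,0,0]],"angular":[[0,0,0],[0,0,0]]}'
python3 -m jog '{"xyz":[[0,0,0],[0,0,0],[0,0,0],[0,0,0]],"angular":[[0,0,0],[0,0,0],[0,0,0],[0,0,0]]}' 1
python3 - <<'E'
from h import *
print(bot.get_obs()['tool_pos'])
im,p=snap('wrist','w11.png')
E
```

```text
time: 21.15
tool_pos: [379.2, -246.2, 63.4]
tcp_rot: [-3.129, 0.01, -3.033]
contact_force: [-0.6, -0.2, 0.0]
grip_width: 29.8
time: 21.55
tool_pos: [380.1, -246.8, 64.9]
tcp_rot: [-3.127, 0.012, -3.033]
contact_force: [1.3, -0.1, -2.2]
grip_width: 8.7
[ 380.12804254 -246.78869539   64.85854101]
```

View pics/w11.png

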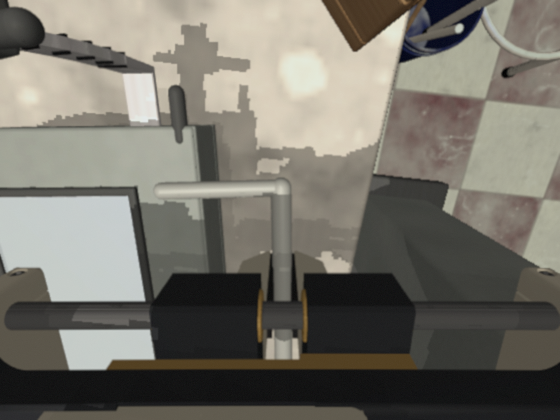

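```bash
python3 -m jog '{"xyz":[[0.01,0,0.41],[0.03,0,0.41],[0.05,0,0.41],[0.07,0.01,0.4],[0.09,0.01,0.4],[0.11,0.01,0.4],[0.13,0.01,0.39],[0,0,0]],"angular":[[0,0,0],[0,0,0],[0,0,0],[0,0,0],[0,0,0],[0,0,0],[0,0,0],[0,0,0]]}'
python3 - <<'E'
from h import *
print(bot.get_obs()['tool_pos'])
im,p=snap('wrist','w12.png')
E
```

```text
time: 22.4
tool_pos: [391.0, -245.4, 125.7]
tcp_rot: [-3.127, 0.012, -3.032]
contact_force: [2.4, -0.6, -5.9]
grip_width: 9.0
[ 391.02112256 -245.44554168  125.71292248]
```

View pics/w12.png

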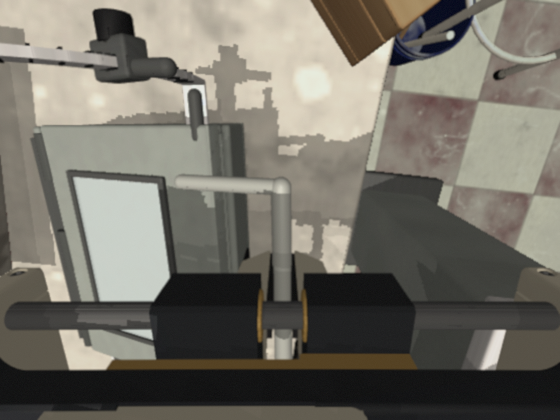

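Run:
```python
from h import *
p=camera_params('wrist')
yaw=np.radians(6.5);u=np.array([np.cos(yaw),np.sin(yaw),0]);v=np.array([-u[1],u[0],0])
P0=np.array([435.5,-335.2,80]);h=P0+120*u
K=np.array([[p['fx'],0,p['cx']],[0,p['fy'],p['cy']],[0,0,1.]])
D=np.array([p['k1'],0,0,0])
for dv in(0,-7):
  for th in(.37,.4,.45,.5,.55,.6):
    X=h+dv*v-120*np.cos(th)*u+[0,0,120*np.sin(th)]
    print(dv,th,cv2.projectPoints(X[None],p['rvec'],p['tvec'],K,D)[0].ravel().round(1))
im=cv2.imread('pics/w12.png')[30:160,80:260]
cv2.imwrite('pics/w12z.png',cv2.resize(im,None,fx=4.4,fy=4.4,interpolation=cv2.INTER_CUBIC))
```

```text
0 0.37 [194.1  91.7]
0 0.4 [189.3  91.2]
0 0.45 [180.4  90.2]
0 0.5 [170.3  89.3]
0 0.55 [158.9  88.3]
0 0.6 [146.1  87.2]
-7 0.37 [192.8  76. ]
-7 0.4 [187.9  75.1]
-7 0.45 [178.7  73.6]
-7 0.5 [168.4  72. ]
-7 0.55 [156.8  70.3]
-7 0.6 [143.7  68.5]
```

View pics/w12z.png

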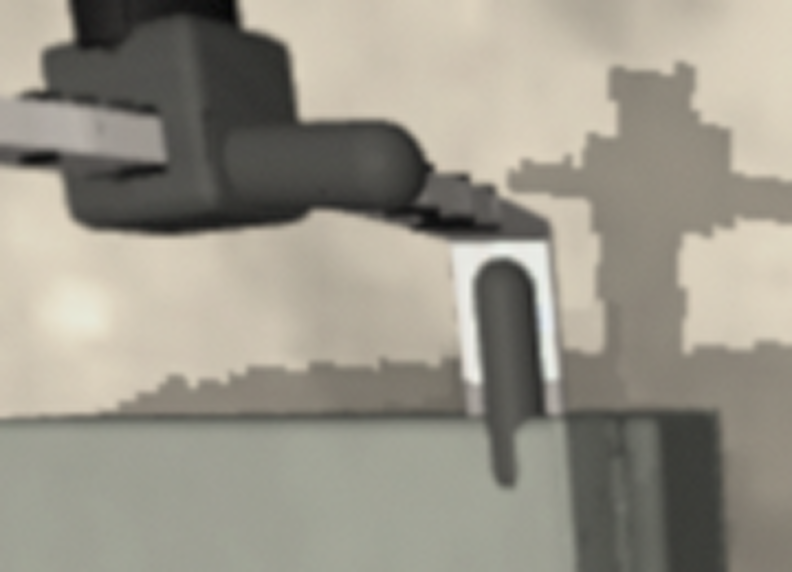

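Run:
```python
import cv2
a=cv2.resize(cv2.imread('pics/w10.png')[0:110,60:250],None,fx=4.2,fy=4.2,interpolation=cv2.INTER_CUBIC)
cv2.imwrite('pics/w10z.png',a)
```

```text
(no output)
```

View pics/w10z.png

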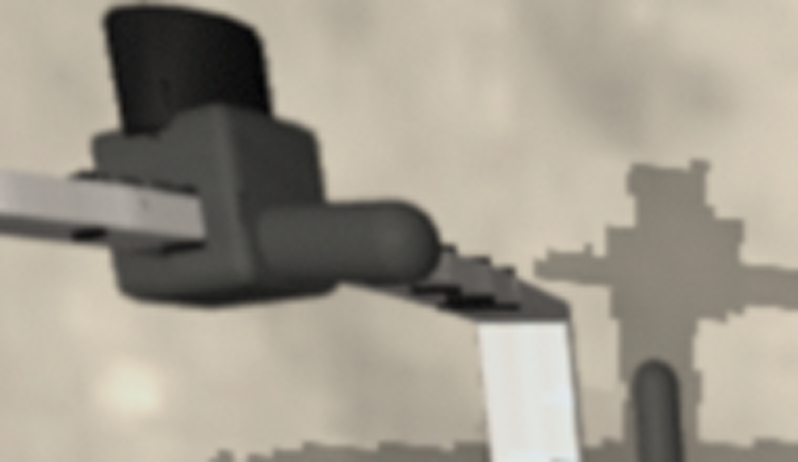

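Run:
```python
from h import *
from scipy.spatial.transform import Rotation as Ro
p=camera_params('wrist');o=bot.get_obs()
T=Ro.from_euler('xyz',o['tcp_rot']).as_matrix();R,_=cv2.Rodrigues(p['rvec']);C=-R.T@p['tvec']
Ct=T.T@(C-o['tool_pos']);Rt=T.T@R.T
def pp(t,r):
    Tn=Ro.from_euler('xyz',r).as_matrix();Rn=(Tn@Rt).T;Cn=Tn@Ct+t;q=dict(p);q['rvec']=cv2.Rodrigues(Rn)[0];q['tvec']=-Rn@Cn;return q
V={9:([340.9,-309.6,188.7],[-3.131,-.016,-3.043]),10:([382.02,-241.05,136.61],[-3.1368,.0042,-3.0304]),11:([380.13,-246.79,64.86],[-3.127,.012,-3.033]),12:([391.02,-245.45,125.71],[-3.127,.012,-3.032])}
V={k:pp(*x) for k,x in V.items()}
def tri(d):
    A=np.zeros((3,3));b=np.zeros(3);rs=[ray(V[k],*q) for k,q in d.items()]
    for c,e in rs:
        e=e/np.linalg.norm(e);M=np.eye(3)-np.outer(e,e);A+=M;b+=M@c
    X=np.linalg.solve(A,b)
    return X,[round(float(np.linalg.norm(np.cross(X-c,e/np.linalg.norm(e)))),2) for c,e in rs]
ptr,e=tri({9:(173.8,173.8),10:(215.7,86.2),11:(176,86)});print('ptr shut',ptr,e)
yaw=np.radians(6.5);u=np.array([np.cos(yaw),np.sin(yaw),0]);v=np.array([-u[1],u[0],0]);h=ptr+120*u
for n,d in [('ctr',{9:(122.8,178.9),10:(155.2,57.6),12:(167.7,67.5)}),('end',{9:(128.4,179.4),10:(164.8,57.9),12:(177.3,68)}),('ctr11',{9:(122.8,178.9),10:(155.2,57.6),11:(24,30),12:(167.7,67.5)})]:
    X,e=tri(d);w=X-h;print(n,X,e,'r',np.hypot(w@u,X[2]-80),'th',np.arctan2(X[2]-80,-w@u),'dv',w@v)
```

```text
ptr shut [ 434.89284329 -336.11483013   83.30484027] [0.14, 0.26, 0.19]
ctr [ 450.00999834 -341.73637936  141.91659159] [0.12, 0.15, 0.07] r 122.42747960996111 th 0.530240653672822 dv -7.296723632537799
end [ 445.6221417  -341.96675779  142.96357362] [0.12, 0.09, 0.04] r 126.74730681710264 th 0.5198668551555298 dv -7.0289016827555155
ctr11 [ 449.99637969 -341.63524581  142.11910997] [0.22, 0.09, 0.35, 0.17] r 122.53182102173159 th 0.5316578897872306 dv -7.1946985152463725
```

```bash
python3 -m jog '{"xyz":[[0.14,0.02,0.35],[0.16,0.02,0.34],[0.18,0.02,0.33],[0,0,0]],"angular":[[0,0,0],[0,0,0],[0,0,0],[0,0,0]]}'
python3 - <<'E'
from h import *
print(bot.get_obs()['tool_pos'])
im,p=snap('wrist','w13.png')
c=cv2.imread('pics/w13.png')[20:170,60:260]
cv2.imwrite('pics/w13z.png',cv2.resize(c,None,fx=4,fy=4,interpolation=cv2.INTER_CUBIC))
E
```

```text
time: 22.85
tool_pos: [400.2, -244.3, 146.5]
tcp_rot: [-3.128, 0.009, -3.032]
contact_force: [3.1, -1.1, -7.1]
grip_width: 9.2
[ 400.21967841 -244.29029683  146.47619261]
```

View pics/w13z.png

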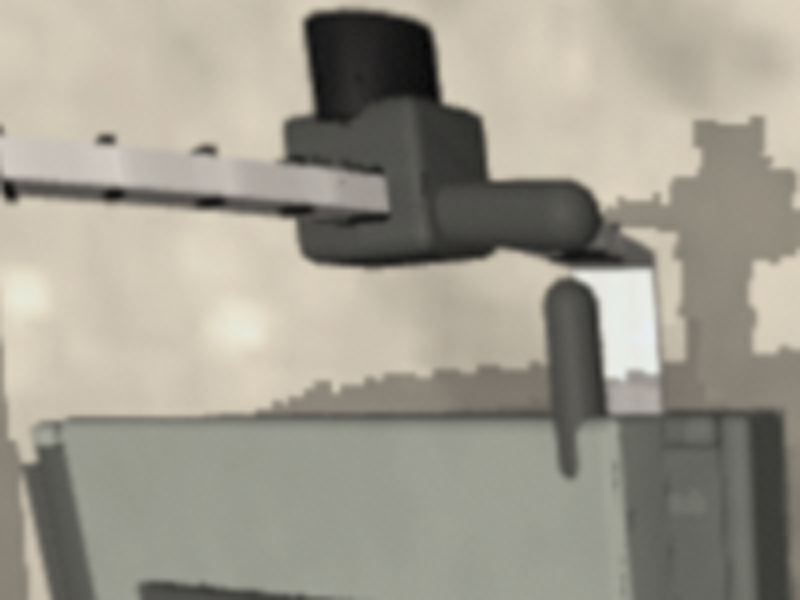

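Pointer pin and index finger now line up in the wrist view, with the pin tip at zoom (571,285) and the finger end-centre at (565,215). I'll cross-check from the other cameras.

Run:
```python
from h import *
o=bot.get_obs();print(o['tool_pos'],o['contact_force'],o['time'])
snap('top','t14.png');snap('scene','s14.png')
a=cv2.resize(cv2.imread('pics/t14.png')[165:275,165:445],None,fx=2.85,fy=2.85,interpolation=cv2.INTER_CUBIC)
cv2.imwrite('pics/t14z.png',a)
```

```text
[ 400.02848241 -244.30836841  146.10285395] [ 0.537555   -2.45304401 -6.62300642] 22.9
```

View pics/t14z.png

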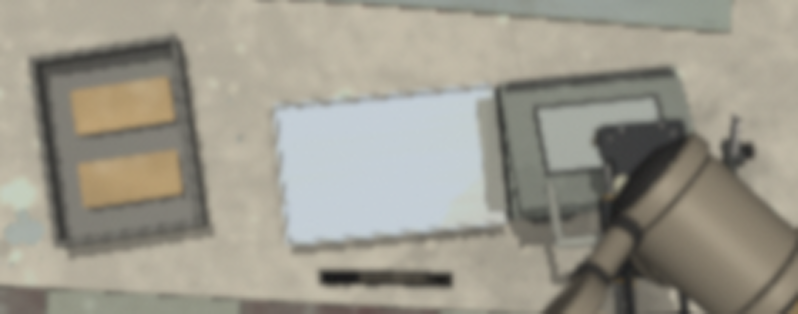

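View pics/s14.png

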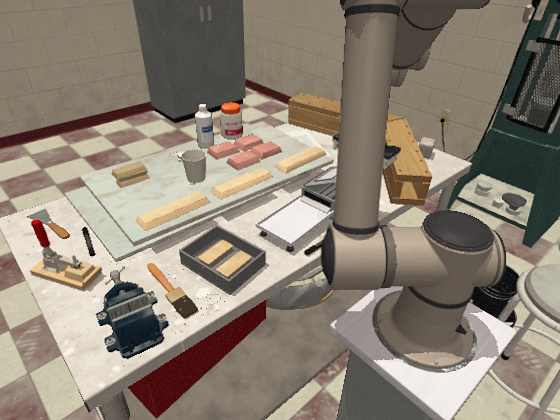

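```bash
python3 -m jog '{"xyz":[[0,0,-0.08],[0,0,0],[0,0,0],[0,0,0],[0,0,0]],"angular":[[0,0,0],[0,0,0],[0,0,0],[0,0,0],[0,0,0]]}'
python3 -m jog '{"xyz":[[0,0,0],[0,0,0],[0,0,0],[0,0,0],[0,0,0]],"angular":[[0,0,0],[0,0,0],[0,0,0],[0,0,0],[0,0,0]]}'
python3 - <<'E'
from h import *
im,p=snap('wrist','w15.png')
c=cv2.imread('pics/w15.png')[20:170,60:260]
cv2.imwrite('pics/w15z.png',cv2.resize(c,None,fx=4,fy=4,interpolation=cv2.INTER_CUBIC))
o=bot.get_obs();print(o['tool_pos'],o['dq'].round(4))
E
```

```text
time: 23.5
tool_pos: [398.6, -244.5, 143.3]
tcp_rot: [-3.129, 0.007, -3.033]
contact_force: [0.3, -0.9, -5.7]
grip_width: 8.8
time: 24.0
tool_pos: [398.5, -244.5, 143.3]
tcp_rot: [-3.129, 0.007, -3.033]
contact_force: [0.3, -2.5, -6.1]
grip_width: 8.8
[ 398.54555063 -244.48034173  143.35740699] [-0.0004  0.0014 -0.0001 -0.0001  0.      0.0007]
```

View pics/w15z.png

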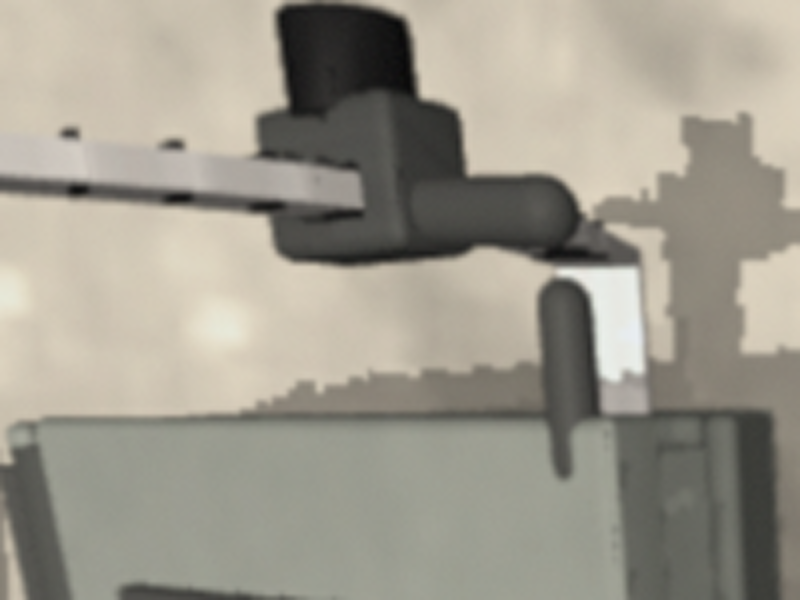

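Run:
```python
from h import *
print(bot.close_job()); print(bot.get_obs()['time'])
```

```text
the job is handed in; nothing more can be done
None
the job is handed in; nothing more can be done
```

I moved both bars from the catch tray into the tote while the cover was shut. I then gripped the handle bar, raised the cover to about 0.495 rad and handed the job in at about 24 s while still holding it.

**Bars and tote:** the last wrist and overhead views show both bars lying flat side by side in the tote, let go. The tote had not visibly moved, and neither had the brush.

**Cover:** the arm was still on the handle, with joint speeds about 0.001 rad/s, grip width 8.8 mm and about 6 N from the spring.

**Index angle (least certain):** nothing touched the index. The readings of its angle ran from about 0.47 to 0.53 rad, depending on which point of the rounded clip finger counts as the tip. I stopped with the pointer midway between the finger's end and the centre of its rounded cap. That puts it an estimated 2–3 mm from either, against the 7 mm limit. Only the wrist camera could see it closely, so I have no independent check.

**Disagreement:** my overhead and wrist-camera positions for the tote and handle differed by 5–9 mm. I used the wrist camera for the handle and a point between the two for the tote, and the grasps and placings came out right.

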